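# Clip the bottle opener back on its snap hook

### The arm

A 7-joint arm with a two-finger parallel gripper is mounted at the origin on the work surface. World frame = base frame: x ahead of the robot, y to its left, z up, the work surface at z = 0. Lengths are in m, angles in rad, forces in N, time in s.
With the tool pointing down it reaches from about 0.35 to 0.9 m from the base axis. Payload 19.9 kg.
Tool frame: the origin (TCP) lies midway between the tips of the shut fingers; the grasp point (between the pads) lies r.tcp_to_grasp behind it (r.tcp_to_grasp is the distance from the TCP to the grasp point, in m); z points along the fingers, y is the direction in which the jaws open and shut (so a half turn about z gives the same grasp; the last joint's range is limited). The gripper opens to 85 mm and grips with 20 to 120 N. Pads are 22 mm wide; open, the fingers measure 114 mm over their backs; the gripper's body (76 mm by 85 mm) begins 54 mm behind the grasp point. The pads swing forward as they close: fully open they stand 13 mm farther back than shut.
Start: joints at [1.101, 0.417, -0.01, 1.614, 0.005, 1.111, -0.053], TCP at [0.259, -0.569, 0.231] pointing down, gripper open.
Joint ranges: [-2.81, 2.81], [-0.39, 2.02], [-1.27, 1.25], [0.06, 2.57], [-1.19, 4.33], [0.19, 2], [-2.82, 2.82]. Speed limits (rad/s): [1.89, 1.89, 2.39, 2.39, 3.01, 3.01, 3.01].

### API

Orientations are given as a 3x3 rotation matrix whose columns are the frame's x, y, z axes.
In Python, from station import r gives the robot as it stands.
- The arm moves only by the shell command python3 -m jog 'ROWS' [FORCE]. ROWS is a JSON object of lists of equal length, an entry for each row: "xyz": the shift along the tool's x, y, z in m, a list of three; "roll": the turn about the tool's z in rad; "claw": the gripper's target within -1 to 1 (shut at 1, half-way at 0, fully open at -1). In form: {"xyz": [[dx, dy, dz], ...], "roll": [roll, ...], "claw": [claw, ...]}. A call has 1 to 5 rows; each row is the pose to reach, as a shift and turn from the pose commanded when the call began, along the tool's axes at that moment; what a row does not reach only later rows make up. A row lasts 1/8 s, in which the tool goes at most 62.5 mm and 10.7 degrees, less where a joint would pass 70% of its speed; a pose out of reach is approached as far as the arm can. A call with a gripper value outside its range is refused whole. The fingers move at their own pace and stop on an object; FORCE is the grip in N (left out, the last holds). Time passes only in rows, so rows that repeat a pose let the fingers close. It gives the time, the measured TCP pose, the force and the opening at its end, in the units of the state.
- r.get_state(): the state, without advancing time (a new reading comes with each control period).
- r.get_image(name): name is "scene" or "top" or "wrist"; returns a dict with "color" (480x640x3 uint8, blue, green, red), "camera_matrix" (3x3 intrinsics, pixels), "k1" (the pictures are not rectified: a ray, as slopes to the right and down, at radius r is drawn at 1 + k1 r^2 times it, then the intrinsics apply), "eye" and "orientation" of the camera in the world. Camera axes: x right, y down, z forward; pixel columns grow to the right and rows downward; lengths in m; the calibration is good to about 2 mm. A picture is of the moment at which its call begins. There is no depth.
- r.hand_in(): hands the job in, once; it reports no verdict.
The state is a dict: "time_s": time; "joint_pos": joint angles; "joint_vel": joint speeds; "effort": joint torques, N m; "ee_pos": TCP position; "orientation": TCP orientation; "wrist_force": force on the tool from outside, world axes, zero at the start; "ft_torque": the same for the moment, N m; "finger_gap": finger opening in m.
Only numpy, scipy, OpenCV 4.12 (cv2) and the standard library are available. Lean on these libraries where they do the work, as an engineer would, in place of code of your own. Each camera call takes 0.05 s, during which the arm holds its last target. There are 200 camera calls.

### The job

Pick up the red-handled bottle opener from the sorting bench and clip it back on the snap hook of the blue tool post: press its ring inward against the brass gate until the gate gives way, pass the ring down behind the nose and let the gate snap shut, then let go so that the opener is left hanging freely and nearly still. Press gently: do not force the gate against its stop or ram the hook, and leave the bottles and other things where they are.

Things in the scene. Friction and masses are not known exactly. Their poses are not given: they have to be found in the camera images.
- opener: Bottle opener, 162 mm long, about 0.1 kg, lying flat. Red grip with black bands, 90 long x 24 wide x 22 mm thick; the origin is the centre of the grip's underside, z up, +x along the grip towards its steel ring. The ring is rigid with the grip and lies flat at half its thickness (z = 11 mm). At the -x end a thin flat steel opener head reaches to x = -84 mm.
- opener_ring (a point): Centre of the opener's round ring (6 mm steel wire, 38 mm outside, 26 mm inside), 69 mm along the opener's +x from its origin and 11 mm above its underside; axes as the opener's. The middle of the wire at the ring's far end is 16 mm further along +x.
- post: Blue square-tube tool post, 30 x 30 mm, 340 mm high, fixed to the bench by a foot plate 110 x 90 mm. The origin is the centre of the foot's underside, z up; its -x face looks towards the robot's side of the bench and to its right and carries a snap hook on a 10 mm stud. The hook, made of 8 mm round steel, lies in the post's upright x-z plane, its gate facing -x.
- hook_mouth (a point): NOMINAL mouth of the snap hook, 225 mm up and 92 mm in front (-x) of the post's axis; axes as the post's. From here in mm: nose (upright front bar) x -8 to 0; spine (back bar) inner face x = 18; bow's inner bottom z = -23. BUT its stud is screwed in by hand: the whole hook stands up to 12 mm nearer to or farther from the post (along x) than measured, so feel for the gate.
- hook_nose (a point): NOMINAL flat top of the hook's nose: 4 mm in front of (-x) and 7 mm above hook_mouth, same axes and same 12 mm doubt along x. A flat ring's far wire passes over the nose when its centre is at least 11 mm above hook_mouth, and opens the gate far enough up to 18 mm above; 14 is good. Once wholly behind the nose it goes down 30 mm or more, and the nose stands in the ring.
- hook_pin (a point): NOMINAL pin of the gate, 3.5 mm behind and 36 mm above hook_mouth, same axes and same doubt along x. The brass gate (6.4 mm round) hangs from it to 1 mm below hook_mouth, just behind the nose; the hook's top ends 17 mm above the pin. The wire must push the gate in by 6 mm to clear the nose; the gate stops at about 8 mm and must not be forced there.
- gate (a joint): Angle of the sprung gate about its pin (rad): 0 shut, growing as its lower end is pressed inward (to the post), stop at 0.35. Pressed 22 mm below the pin the spring takes about 2.7 N to start, 6 N at the stop; hook and gate stand no more than 12 N. It springs shut above a wire that has passed below it; the wire then rests in the bow 20 mm below hook_mouth and the released opener swings down and settles in some 6 s.
- bottle_green: Green bottle standing on the bench, 62 mm across, 230 mm high; origin at the centre of its foot. Leave alone.
- bottle_brown: Brown bottle with red top, 62 mm across, 220 mm high; origin at the centre of its foot. Leave alone.
- bottle_white: Clear bottle with white cap, 60 mm across, 230 mm high; origin at the centre of its foot. Leave alone.
- label_brush: Brush lying on the bench, handle to its -x. Leave alone.
- cap_tub: Grey tub with crown caps, 100 mm across, 55 mm high; origin at the centre of its underside. Leave alone.
- tape_roll: Yellow roll of tape lying flat, 90 mm across, 36 mm high; origin at the centre of its underside. Leave alone.
Not all that is in view belongs to the job. Of the things like the opener, leave any that is purple; of the rest the smaller one is meant.

How it is judged:
By the outcome, as a careful person would: the job done as asked, in the order asked, and still so for the second after the job is handed in, with the robot touching nothing.
It also fails if it takes over 69 s, if anything falls off the work surface, if the arm or the gripper's body presses on something with over 40 N, if the wrist force passes 120 N, or if a joint passes its speed limit or range.

## Working session

There is one attempt and no reset: what is moved stays moved. The work goes in short steps, Python scripts to look and compute and a shell command to move; the robot and the scene stay as the last step left them, time stands still between calls to the robot, and variables do not carry over. Pictures are saved under pics/ and viewed, on a budget of 10 in all, crops included, one or two more only if the job needs it, and the job is handed in when it is done.

```bash
ls; mkdir -p pics; python3 - <<'E'
from station import r
import cv2
s=r.get_state()
print({k:(v if not hasattr(v,'tolist') else [round(x,3) for x in __import__('numpy').ravel(v)]) for k,v in s.items()}, r.tcp_to_grasp)
for n in ("scene","top"):
    d=r.get_image(n); cv2.imwrite(f"pics/{n}0.png",d["color"]); print(n,d["camera_matrix"],d["k1"],d["eye"],d["orientation"])
E
```

```text
pics
{'time_s': 0.0, 'joint_pos': [np.float64(1.102), np.float64(0.418), np.float64(-0.01), np.float64(1.614), np.float64(0.005), np.float64(1.111), np.float64(-0.053)], 'joint_vel': [np.float64(-0.0), np.float64(-0.0), np.float64(-0.0), np.float64(-0.001), np.float64(0.001), np.float64(-0.0), np.float64(-0.0)], 'effort': [np.float64(0.0), np.float64(-86.446), np.float64(0.679), np.float64(-43.49), np.float64(0.019), np.float64(0.007), np.float64(-0.0)], 'ee_pos': [np.float64(0.259), np.float64(-0.568), np.float64(0.231)], 'orientation': [np.float64(0.91), np.float64(0.415), np.float64(-0.001), np.float64(0.415), np.float64(-0.91), np.float64(0.001), np.float64(-0.0), np.float64(-0.001), np.float64(-1.0)], 'wrist_force': [np.float64(-0.058), np.float64(-0.092), np.float64(0.617)], 'ft_torque': [np.float64(0.011), np.float64(0.029), np.float64(-0.048)], 'finger_gap': 0.08555928683916711} 0.0187
scene [[445.37829625   0.         324.32758872]
 [  0.         445.37829625 240.60077394]
 [  0.           0.           1.        ]] 0.004764679704441322 [1.03899295 0.6378559  0.90727706] [[-0.78428679  0.40676391 -0.4684414 ]
 [ 0.62031637  0.52643069 -0.58144503]
 [ 0.01009108 -0.74660153 -0.66519495]]
top [[522.47212334   0.         322.37881195]
 [  0.         522.47212334 240.43596421]
 [  0.           0.           1.        ]] 0.03202425909155816 [0.27248293 0.00495712 1.36791221] [[-0.02721913 -0.97597754  0.2161642 ]
 [-0.99962491  0.02722954 -0.00293064]
 [-0.00302581 -0.21616288 -0.97635263]]
```

View pics/top0.png

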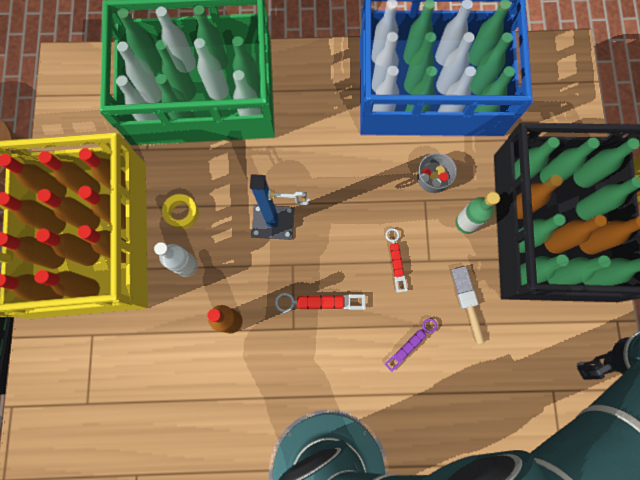

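View pics/scene0.png

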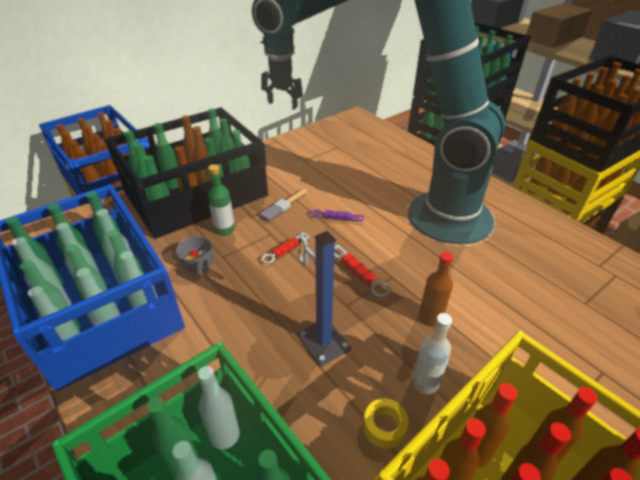

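Top view: the post foot is at about (273,222), its top at (258,182), and the hook at (300,198). The smaller red opener has its ring at (393,235) and head at (401,286). The larger red one is at (322,301) and the purple one at (412,345). Next I'll enlarge the opener and the post.

```bash
python3 - <<'E'
import cv2,numpy as np
a=cv2.imread("pics/top0.png")
f=lambda c:cv2.resize(c,None,fx=5,fy=5,interpolation=cv2.INTER_CUBIC)
L=f(a[165:245,240:320]); R=f(a[222:302,355:435])
cv2.imwrite("pics/crop1.png",np.hstack([L,R]))
E
```

```text
(no output)
```

View pics/crop1.png

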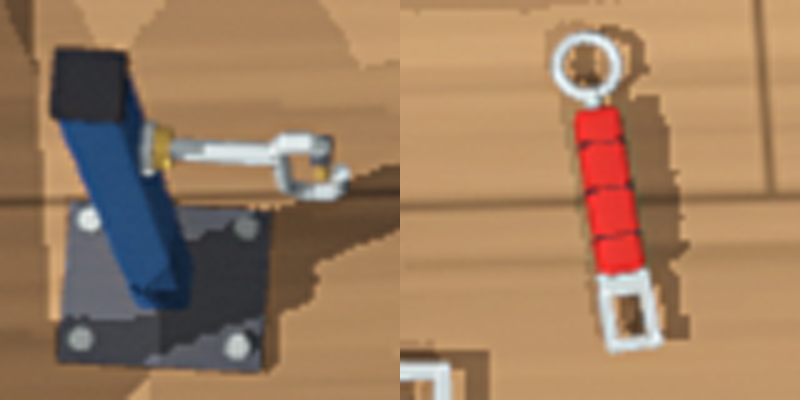

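```bash
cat > h.py <<'E'
import numpy as np, cv2
from station import r
def ray(d,uv):
    K=d["camera_matrix"]; p=cv2.undistortPoints(np.array([[uv]],float),K,np.array([d["k1"],0,0,0,0.]))[0,0]
    return np.array(d["eye"]),np.array(d["orientation"])@np.array([p[0],p[1],1])
def at_z(d,uv,z):
    e,v=ray(d,uv); return e+v*(z-e[2])/v[2]
def proj(d,P):
    R=np.array(d["orientation"]); q=R.T@(np.array(P)-d["eye"])
    return cv2.projectPoints(q.reshape(1,1,3),np.zeros(3),np.zeros(3),d["camera_matrix"],np.array([d["k1"],0,0,0,0.]))[0].ravel()
def tri(d1,u1,d2,u2):
    e1,v1=ray(d1,u1);e2,v2=ray(d2,u2)
    t=np.linalg.lstsq(np.c_[v1,-v2],e2-e1,rcond=None)[0]
    a,b=e1+v1*t[0],e2+v2*t[1]; return (a+b)/2,np.linalg.norm(a-b)
E
python3 - <<'E'
from h import *
np.set_printoptions(precision=4,suppress=True)
d=r.get_image("top")
L=lambda x,y:((x+.5)/5-.5+240,(y+.5)/5-.5+165)
R=lambda x,y:((x-400+.5)/5-.5+355,(y+.5)/5-.5+222)
T=[at_z(d,L(*p),.34) for p in((57,48),(130,52),(127,122),(53,118))]
F=[at_z(d,L(*p),.008) for p in((72,202),(272,208),(265,370),(57,362))]
print("top",np.mean(T,0),"edges",[np.round(T[(i+1)%4]-T[i],4)[:2] for i in range(4)])
print("foot",np.mean(F,0),"edges",[np.round(F[(i+1)%4]-F[i],4)[:2] for i in range(4)])
print("nose",at_z(d,L(345,178),.232),"stud base",at_z(d,L(158,148),.25), "stud end",at_z(d,L(275,152),.25))
rc=at_z(d,R(587,67),.011); 
G=[at_z(d,R(*p),.022) for p in((577,110),(619,106),(645,268),(600,275))]
hd=at_z(d,R(635,348),.011)
g=np.mean(G,0);print("ring",rc,"grip",g,"head",hd)
v=rc-hd;print("len ring-head",np.linalg.norm(v),"yaw",np.degrees(np.arctan2(v[1],v[0])),"ring-grip",np.linalg.norm((rc-g)[:2]),np.degrees(np.arctan2(*(rc-g)[1::-1])))
E
```

```text
top [0.6282 0.1315 0.34  ] edges [array([-0.0026, -0.0302]), array([-0.0303,  0.0014]), array([0.0026, 0.0304]), array([ 0.0303, -0.0016])]
foot [0.6291 0.1324 0.008 ] edges [array([-0.0064, -0.1081]), array([-0.0897,  0.0051]), array([0.0075, 0.1109]), array([ 0.0886, -0.0079])]
nose [0.6182 0.0302 0.232 ] stud base [0.629 0.113 0.25 ] stud end [0.6256 0.0608 0.25  ]
ring [ 0.5826 -0.1849  0.011 ] grip [ 0.5142 -0.1918  0.022 ] head [ 0.432  -0.2013  0.011 ]
len ring-head 0.1514345110059294 yaw 6.239546885081415 ring-grip 0.0687011552138646 5.735486279177051
```

Crop: the post top is centred at crop (91,85), the foot at (166,285), the ring at (587,67) and the grip at (610,190). All the sizes match (30 mm tube, 110 x 90 foot, ring to grip 69 mm). The post is at (0.629,0.132) with +x at yaw ≈86.2°. The opener is at (0.514,-0.192) with yaw ≈6°. Now I'll move.

```bash
cat >> h.py <<'E'
def to(p,yaw):
    s=r.get_state(); R=np.array(s["orientation"]).reshape(3,3)
    y=np.degrees(np.arctan2(R[1,0],R[0,0]))
    print("t",round(s["time_s"],2),"ee",np.round(s["ee_pos"],4),"yaw",round(y,2),"F",np.round(s["wrist_force"],2),"gap",round(s["finger_gap"],4))
    print(" shift",np.round(R.T@(np.array(p)-s["ee_pos"]),4),"roll",round(-np.radians(yaw-y),4))
E
python3 -m jog '{"xyz":[[0.38,-0.239,0.03],[0.38,-0.239,0.03],[0.38,-0.239,0.03],[0.38,-0.239,0.03],[0.38,-0.239,0.03]],"roll":[0.18,0.32,0.32,0.32,0.32],"claw":[-0.4,-0.4,-0.4,-0.4,-0.4]}' 50
python3 -c "
from h import *
to([.506,-.1927,.15],6)"
```

```text
time_s: 0.78
ee_pos: [0.4309, -0.3069, 0.2104]
orientation: [[0.994, 0.108, -0.0], [0.108, -0.994, -0.0], [-0.0, 0.0, -1.0]]
wrist_force: [1.4, -1.0, -1.1]
finger_gap: 0.0599
t 0.78 ee [ 0.4309 -0.3069  0.2104] yaw 6.17 F [ 1.37 -1.01 -1.05] gap 0.0599
 shift [ 0.0869 -0.1054  0.0604] roll 0.003
```

```bash

python3 -m jog '{"xyz":[[0.087,-0.105,0.06],[0.087,-0.105,0.06],[0.087,-0.105,0.06],[0.087,-0.105,0.06],[0.087,-0.105,0.06]],"roll":[0,0,0,0,0],"claw":[-0.4,-0.4,-0.4,-0.4,-0.4]}'
python3 -c "
from h import *
to([.506,-.1927,.06],6)
d=r.get_image('wrist'); cv2.imwrite('pics/w1.png',d['color'])
for n,x in(('ring',69),('grip',0),('tcp',-8),('head',-84)):
  a=np.radians(6); print(n,proj(d,[.514+x/1e3*np.cos(a),-.192+x/1e3*np.sin(a),.011 if n!='grip' else .022]))
"
```

```text
time_s: 1.4
ee_pos: [0.505, -0.196, 0.1507]
orientation: [[0.994, 0.107, -0.0], [0.107, -0.994, -0.0], [-0.0, 0.0, -1.0]]
wrist_force: [-0.8, 0.5, 0.8]
finger_gap: 0.0599
t 1.4 ee [ 0.505  -0.196   0.1507] yaw 6.12 F [-0.79  0.55  0.82] gap 0.0599
 shift [ 0.0014 -0.0032  0.0907] roll 0.002
ring [315.11535085 137.12584556]
grip [315.16540425 223.04322471]
tcp [315.24346085 229.42157482]
head [315.35612635 308.81059054]
```

View pics/w1.png

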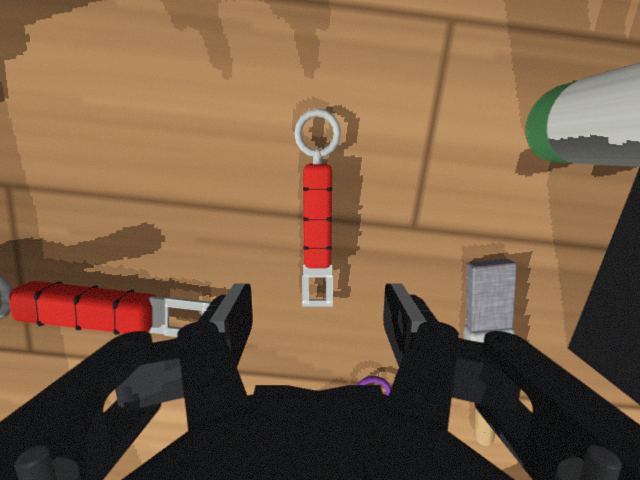

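The wrist view shows the opener between the fingers: ring (317,133), grip centre (317,216), head end (317,306). It is aligned, within 2–5 mm of the prediction and slightly forward and right. Now I'll descend.

```bash

python3 -m jog '{"xyz":[[0.003,-0.002,0.05],[0.003,-0.002,0.1],[0.003,-0.002,0.13],[0.003,-0.002,0.146],[0.003,-0.002,0.146]],"roll":[0,0,0,0,0],"claw":[-0.4,-0.4,-0.4,-0.4,-0.4]}'
python3 -c "
from h import *
to([.508,-.1945,.004],6)"
```

```text
time_s: 2.08
ee_pos: [0.5078, -0.1932, 0.0044]
orientation: [[0.994, 0.107, -0.001], [0.107, -0.994, 0.0], [-0.001, -0.0, -1.0]]
wrist_force: [0.8, -0.3, 0.8]
finger_gap: 0.0601
t 2.08 ee [ 0.5078 -0.1932  0.0044] yaw 6.13 F [ 0.79 -0.31  0.78] gap 0.0601
 shift [0.0001 0.0013 0.0004] roll 0.0023
```

```bash

python3 -m jog '{"xyz":[[0,0.001,0],[0,0.001,0],[0,0.001,0],[0,0.001,0],[0,0.001,0]],"roll":[0,0,0,0,0],"claw":[0.1,0.3,0.6,1,1]}' 50
python3 -m jog '{"xyz":[[0,0,0],[0,0,0],[0,0,-0.02],[0,0,-0.05],[0,0,-0.05]],"roll":[0,0,0,0,0],"claw":[1,1,1,1,1]}' 50
python3 -c "
from h import *
to([.508,-.1945,.054],6)
d=r.get_image('wrist'); cv2.imwrite('pics/w2.png',d['color'])"
```

```text
time_s: 2.7
ee_pos: [0.5088, -0.194, 0.0056]
orientation: [[0.994, 0.107, 0.001], [0.107, -0.994, -0.001], [0.001, 0.001, -1.0]]
wrist_force: [-3.4, -0.4, 12.3]
finger_gap: 0.0229
time_s: 3.32
ee_pos: [0.5095, -0.1941, 0.0568]
orientation: [[0.994, 0.108, 0.004], [0.108, -0.994, -0.001], [0.003, 0.002, -1.0]]
wrist_force: [-0.2, 0.4, -1.5]
finger_gap: 0.0227
t 3.33 ee [ 0.5095 -0.1941  0.0568] yaw 6.17 F [-0.21  0.39 -1.49] gap 0.0227
 shift [-0.0015  0.0002  0.0028] roll 0.003
```

View pics/w2.png

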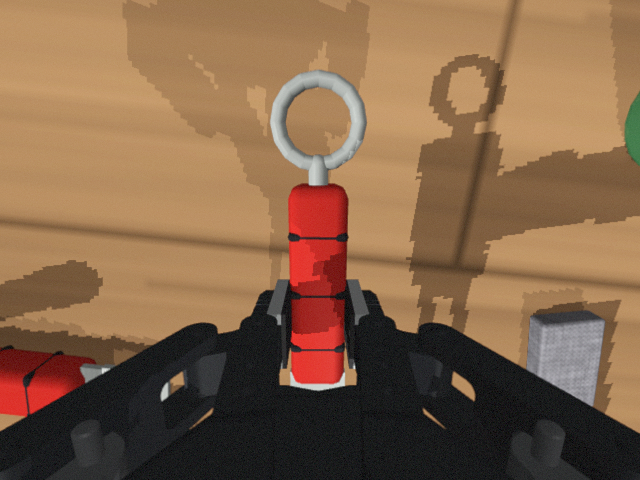

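The opener is held level: ring centre (318.5,119), about 95 px across, grip between the pads. Next I'll get the ring offset in the tool frame.

```bash
python3 -c "
from h import *
np.set_printoptions(precision=4,suppress=True)
s=r.get_state();R=np.array(s['orientation']).reshape(3,3);p=np.array(s['ee_pos'])
d=r.get_image('wrist')
for z in(.0563,.0593,.0623,.0653):
  c=at_z(d,(318.5,119),z);a=at_z(d,(271,119),z);b=at_z(d,(366,119),z);f=at_z(d,(318.5,70.5),z)
  print(z,R.T@(c-p),'w',np.linalg.norm(a-b),'far',(R.T@(f-p))[0])
print(d['eye']-p)
"
```

```text
0.0563 [ 0.0794 -0.0008 -0.0006] w 0.038273609448179105 far 0.09725892173968048
0.0593 [ 0.0791 -0.0008 -0.0036] w 0.03746119853124514 far 0.0966038943597729
0.0623 [ 0.0789 -0.0008 -0.0066] w 0.03664878761431112 far 0.09594886697986518
0.0653 [ 0.0786 -0.0008 -0.0096] w 0.03583637669737713 far 0.0952938395999576
[0.0656 0.0086 0.1421]
```

```bash

python3 -m jog '{"xyz":[[0,0,-0.04],[0,0,-0.08],[0,0,-0.12],[0,0,-0.16],[0,0,-0.178]],"roll":[-0.05,-0.2,-0.36,-0.52,-0.68],"claw":[1,1,1,1,1]}'
python3 -c "
from h import *
to([.6152,-.0835,.2355],86.2)"
```

```text
time_s: 4.05
ee_pos: [0.5086, -0.1938, 0.2339]
orientation: [[0.702, 0.712, 0.001], [0.712, -0.702, -0.0], [0.001, 0.001, -1.0]]
wrist_force: [-0.1, -0.2, -0.5]
finger_gap: 0.0226
t 4.05 ee [ 0.5086 -0.1938  0.2339] yaw 45.44 F [-0.05 -0.23 -0.5 ] gap 0.0226
 shift [ 0.1534 -0.0014 -0.0016] roll -0.7114
```

```bash

python3 -m jog '{"xyz":[[0.03,0,-0.001],[0.07,0,-0.001],[0.11,-0.001,-0.001],[0.14,-0.001,-0.001],[0.153,-0.001,-0.001]],"roll":[-0.16,-0.32,-0.48,-0.64,-0.71],"claw":[1,1,1,1,1]}'
python3 -m jog '{"xyz":[[0,0,0],[0,0,0],[0,0,0]],"roll":[0,0,0],"claw":[1,1,1]}'
python3 -c "
from h import *
to([.6152,-.0835,.2355],86.2)
P={'ring':(-.045,.0145),'mouth':(0,0),'nose':(-.004,.007),'pin':(.0035,.036)}
I={n:r.get_image(n) for n in('scene','wrist','top')}
for n,d in I.items():
  cv2.imwrite('pics/%s3.png'%n,d['color'])
  for k,(x,z) in P.items(): print(n,k,proj(d,[.6226+.0663*x,.0402+.9978*x,.225+z]).round(1))
f=lambda c:cv2.resize(c,(400,400),interpolation=cv2.INTER_CUBIC)
s,t=I['scene']['color'],I['top']['color']
cs=[int(v) for v in proj(I['scene'],[.621,.02,.235])];ct=[int(v) for v in proj(I['top'],[.621,.02,.235])]
print(cs,ct)
c=lambda im,q,h=40: f(im[q[1]-h:q[1]+h,q[0]-h:q[0]+h])
cv2.imwrite('pics/c3.png',np.hstack([c(s,cs),c(t,ct)]))
"
```

```text
time_s: 4.68
ee_pos: [0.616, -0.0828, 0.2322]
orientation: [[0.067, 0.998, -0.002], [0.998, -0.067, 0.001], [0.001, -0.002, -1.0]]
wrist_force: [0.1, -0.1, -1.1]
finger_gap: 0.0227
time_s: 5.05
ee_pos: [0.6151, -0.0853, 0.2334]
orientation: [[0.075, 0.997, -0.0], [0.997, -0.075, -0.0], [-0.0, -0.0, -1.0]]
wrist_force: [-0.7, 0.3, -0.8]
finger_gap: 0.0228
t 5.05 ee [ 0.6151 -0.0853  0.2334] yaw 85.71 F [-0.69  0.28 -0.84] gap 0.0228
 shift [ 0.0018 -0.     -0.0021] roll -0.0086
scene ring [290.8 236.1]
scene mouth [301.5 252. ]
scene nose [300.5 248.6]
scene pin [302.  240.8]
wrist ring [312.  116.1]
wrist mouth [311.1  -0.9]
wrist nose [310.9   3. ]
wrist pin [308.4 -70.6]
top ring [324.  198.2]
top mouth [304.3 199.3]
top nose [305.9 198.5]
top pin [302.1 194.5]
[296, 243] [313, 198]
```

View pics/c3.png

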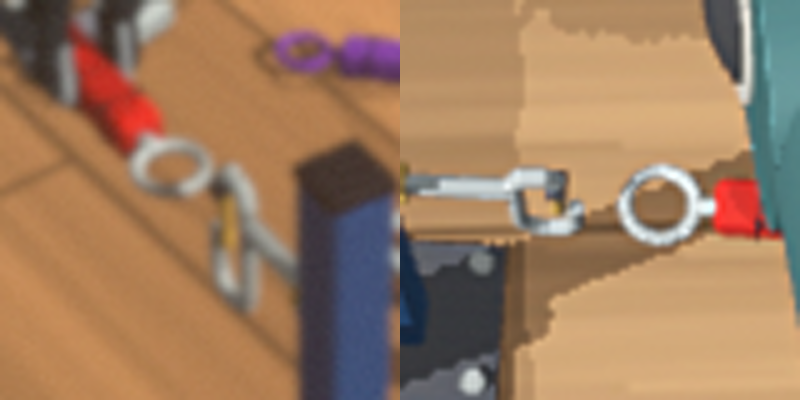

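View pics/wrist3.png

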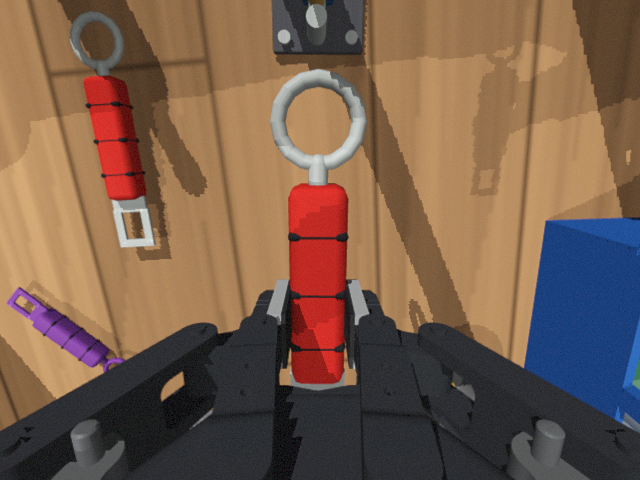

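Scene and top crop: ring centre at scene (290.0,235.6) and top (324.4,198.6). Nose top at about scene (299.6,249.6) and top (307.5,200.5). In the wrist view the nose shows at about (316,15), in line with the ring (318,119) and roughly 5 mm nearer than nominal. I'll triangulate.

```bash
python3 -c "
from h import *
np.set_printoptions(precision=4,suppress=True)
s,t,w=[r.get_image(n) for n in('scene','top','wrist')]
R=np.array(r.get_state()['orientation']).reshape(3,3);p=np.array(r.get_state()['ee_pos'])
c,e=tri(s,(290.0,235.6),t,(324.4,198.6));n,e2=tri(s,(299.6,249.6),t,(307.5,200.5))
wn=at_z(w,(316.5,14),.232)
print('ring',c,e,'nose',n,e2,'wrist nose',wn)
u=np.array([.0663,.9978,0]);l=np.array([.9978,-.0663,0]);m=np.array([.6226,.0402,.225])
for k,q in(('ring',c),('nose',n),('wnose',wn)): print(k,'in mouth frame x,lat,z',(q-m)@u,(q-m)@l,q[2]-.225)
print('ring tool',R.T@(c-p)); cw=at_z(w,(318.5,119),.2334+.0055);print('ring by wrist',(cw-m)@u,(cw-m)@l)
"
```

```text
ring [ 0.6194 -0.0063  0.2394] 0.0020404706049916514 nose [0.6206 0.0321 0.2247] 0.0023184659493269764 wrist nose [0.6243 0.0329 0.232 ]
ring in mouth frame x,lat,z -0.04661095737149886 -8.328867266466796e-05 0.01443134166961671
nose in mouth frame x,lat,z -0.008226008227244294 -0.0014591803772896544 -0.0002776822179349214
wnose in mouth frame x,lat,z -0.007210633100611983 0.002162026477662524 0.007000000000000006
ring tool [ 0.0784 -0.0017 -0.0059]
ring by wrist -0.045593247486714505 0.0026003549875534206
```

The ring sits 14.4 mm above the mouth, lateral error is about 0–1.5 mm, and contact is expected after about 24 mm. I'll approach, then feel for it.

```bash

python3 -m jog '{"xyz":[[0.004,0,0],[0.008,0,0],[0.012,0,0],[0.012,0,0],[0.012,0,0]],"roll":[-0.004,-0.008,-0.008,-0.008,-0.008],"claw":[1,1,1,1,1]}'
python3 -c "
from h import *
to([.6152,-.0835,.2335],86.2)"
python3 -m jog '{"xyz":[[0.001,0,0],[0.002,0,0],[0.003,0,0],[0.003,0,0]],"roll":[0,0,0,0],"claw":[1,1,1,1]}'
```

```text
time_s: 5.98
ee_pos: [0.6163, -0.0727, 0.2335]
orientation: [[0.065, 0.998, -0.0], [0.998, -0.065, -0.0], [-0.0, -0.0, -1.0]]
wrist_force: [-0.5, -0.1, -1.4]
finger_gap: 0.0229
t 5.97 ee [ 0.6163 -0.0727  0.2335] yaw 86.27 F [-0.46 -0.11 -1.36] gap 0.0229
 shift [-0.0109 -0.0004 -0.    ] roll 0.0012
time_s: 6.48
ee_pos: [0.6165, -0.0695, 0.2335]
orientation: [[0.065, 0.998, -0.0], [0.998, -0.065, 0.0], [0.0, -0.0, -1.0]]
wrist_force: [-0.7, -0.9, -1.0]
finger_gap: 0.0227
```

```bash

for i in 1; do python3 -m jog '{"xyz":[[0.001,0,0],[0.002,0,0],[0.003,0,0],[0.003,0,0]],"roll":[0,0,0,0],"claw":[1,1,1,1]}' | grep -E "ee_pos|force"; done
python3 -m jog '{"xyz":[[0.001,0,0],[0.002,0,0],[0.002,0,0]],"roll":[0,0,0],"claw":[1,1,1]}'| grep -E "ee_pos|force"
```

```text
ee_pos: [0.6167, -0.0665, 0.2335]
wrist_force: [0.3, -0.7, -1.1]
ee_pos: [0.6169, -0.0644, 0.2335]
wrist_force: [-0.4, 0.0, -0.3]
```

```bash

python3 -m jog '{"xyz":[[0.001,0,0],[0.002,0,0],[0.002,0,0]],"roll":[0,0,0],"claw":[1,1,1]}'| grep -E "ee_pos|force"
python3 -m jog '{"xyz":[[0.001,0,0],[0.001,0,0]],"roll":[0,0],"claw":[1,1]}'| grep -E "ee_pos|force"
python3 -m jog '{"xyz":[[0.001,0,0],[0.001,0,0]],"roll":[0,0],"claw":[1,1]}'| grep -E "ee_pos|force"
```

```text
ee_pos: [0.617, -0.0625, 0.2335]
wrist_force: [1.0, 0.4, -1.1]
ee_pos: [0.6171, -0.0615, 0.2335]
wrist_force: [-0.4, 0.1, -0.5]
ee_pos: [0.6171, -0.0607, 0.2335]
wrist_force: [0.1, -0.1, -1.2]
```

```bash

python3 -m jog '{"xyz":[[0.001,0,0],[0.001,0,0]],"roll":[0,0],"claw":[1,1]}'| grep -E "ee_pos|force"
python3 -m jog '{"xyz":[[0.001,0,0],[0.001,0,0]],"roll":[0,0],"claw":[1,1]}'| grep -E "ee_pos|force"
python3 -m jog '{"xyz":[[0.001,0,0],[0.001,0,0]],"roll":[0,0],"claw":[1,1]}'| grep -E "ee_pos|force"
```

```text
ee_pos: [0.6172, -0.0599, 0.2335]
wrist_force: [-0.4, -3.0, -1.8]
ee_pos: [0.6172, -0.0587, 0.2335]
wrist_force: [0.1, -3.8, -1.4]
ee_pos: [0.6173, -0.0576, 0.2335]
wrist_force: [0.2, -4.0, -1.4]
```

Contact was at about y = -0.0603 (about 3 N). Aim for about 6.8 mm of push, which is y ≈ -0.0535.

```bash

python3 -m jog '{"xyz":[[0.001,0,0],[0.002,0,0],[0.003,0,0],[0.003,0,0],[0.003,0,0]],"roll":[0,0,0,0,0],"claw":[1,1,1,1,1]}'| grep -E "ee_pos|force"
python3 -m jog '{"xyz":[[0.001,0,0],[0.001,0,0],[0.001,0,0]],"roll":[0,0,0],"claw":[1,1,1]}'| grep -E "ee_pos|force"
python3 -c "
from h import *
to([.6172,-.0534,.2335],86.2)"
```

```text
ee_pos: [0.6175, -0.0547, 0.2335]
wrist_force: [0.7, -5.8, -0.9]
ee_pos: [0.6176, -0.0538, 0.2335]
wrist_force: [1.5, -6.4, -1.4]
t 9.97 ee [ 0.6176 -0.0538  0.2335] yaw 86.26 F [ 1.47 -6.36 -1.42] gap 0.0227
 shift [ 0.0004 -0.0004  0.    ] roll 0.0011
```

```bash

python3 -m jog '{"xyz":[[0.0004,0,0.001],[0.0004,0,0.002],[0.0004,0,0.003],[0.0004,0,0.003]],"roll":[0,0,0,0],"claw":[1,1,1,1]}'| grep -E "ee_pos|force"
python3 -m jog '{"xyz":[[0,0,0.001],[0,0,0.002],[0,0,0.002]],"roll":[0,0,0],"claw":[1,1,1]}'| grep -E "ee_pos|force"
```

```text
ee_pos: [0.6176, -0.0532, 0.2305]
wrist_force: [0.3, -5.8, -1.0]
ee_pos: [0.6176, -0.0531, 0.2284]
wrist_force: [-0.5, -4.2, -0.2]
```

```bash

python3 -m jog '{"xyz":[[0,0,0.001],[0,0,0.002],[0,0,0.002]],"roll":[0,0,0],"claw":[1,1,1]}'| grep -E "ee_pos|force"
```

```text
ee_pos: [0.6175, -0.0532, 0.2264]
wrist_force: [-0.1, -3.8, -0.9]
```

No vertical force, and the wire is now behind the nose (7 mm down). I'll continue down.

```bash

python3 -m jog '{"xyz":[[0,0,0.0015],[0,0,0.003],[0,0,0.0045],[0,0,0.006],[0,0,0.006]],"roll":[0,0,0,0,0],"claw":[1,1,1,1,1]}'| grep -E "ee_pos|force"
python3 -m jog '{"xyz":[[0,0,0.0015],[0,0,0.003],[0,0,0.0045],[0,0,0.006],[0,0,0.006]],"roll":[0,0,0,0,0],"claw":[1,1,1,1,1]}'| grep -E "ee_pos|force"
```

```text
ee_pos: [0.6174, -0.0531, 0.2202]
wrist_force: [-0.4, -1.8, -3.8]
ee_pos: [0.6176, -0.0529, 0.2144]
wrist_force: [-0.9, 1.2, -0.5]
```

```bash

python3 -m jog '{"xyz":[[0.0005,0,0.0015],[0.0005,0,0.003],[0.0005,0,0.0045],[0.0005,0,0.006],[0.0005,0,0.006]],"roll":[0,0,0,0,0],"claw":[1,1,1,1,1]}'| grep -E "ee_pos|force"
python3 -m jog '{"xyz":[[0,0,0.0015],[0,0,0.003],[0,0,0.0045],[0,0,0.0045]],"roll":[0,0,0,0],"claw":[1,1,1,1]}'| grep -E "ee_pos|force"
python3 -c "
from h import *
to([.6172,-.0534,.2335],86.2)
S,W,T=[r.get_image(n)['color'] for n in('scene','wrist','top')]
a=cv2.resize(S[203:283,256:336],(400,400),interpolation=3);b=cv2.resize(W[0:200,220:420],(400,400),interpolation=3)
cv2.imwrite('pics/c4.png',np.hstack([a,b]))"
```

```text
ee_pos: [0.6176, -0.0527, 0.2083]
wrist_force: [-0.4, -0.3, -2.0]
ee_pos: [0.6176, -0.0527, 0.2038]
wrist_force: [-1.1, 0.1, -1.2]
t 13.6 ee [ 0.6176 -0.0527  0.2038] yaw 86.28 F [-1.07  0.09 -1.19] gap 0.0227
 shift [-0.0007 -0.0003 -0.0297] roll 0.0013
```

View pics/c4.png

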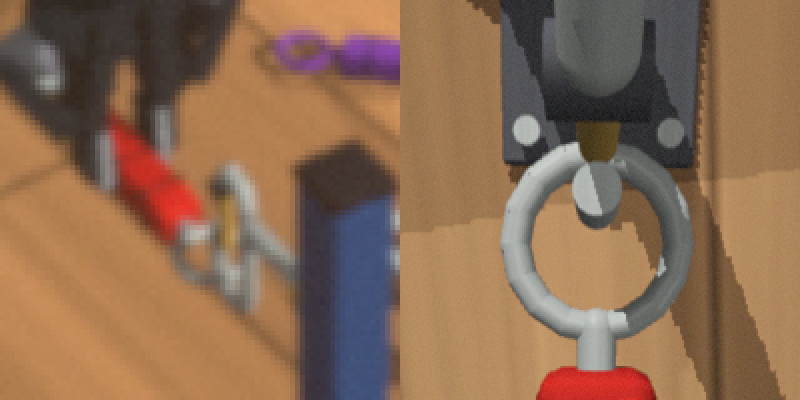

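The nose stands inside the ring and the brass gate has shut above the wire. I'll lower to the bow, then release.

```bash

python3 -m jog '{"xyz":[[0,0,0.001],[0,0,0.002],[0,0,0.003],[0,0,0.004],[0,0,0.004]],"roll":[0,0,0,0,0],"claw":[1,1,1,1,1]}' 20| grep -E "ee_pos|force|gap"
```

```text
ee_pos: [0.6177, -0.0525, 0.2001]
wrist_force: [-0.3, 1.4, 2.5]
finger_gap: 0.0229
```

The wire is resting lightly on the bow. Open, then back off.

```bash

python3 -m jog '{"xyz":[[0,0,0],[0,0,0],[0,0,0],[-0.03,0,-0.01],[-0.08,0,-0.02]],"roll":[0,0,0,0,0],"claw":[0.2,-0.3,-0.7,-0.7,-0.7]}'| grep -E "ee_pos|force|gap"
python3 -m jog '{"xyz":[[-0.05,0,-0.03],[-0.1,0,-0.06],[-0.1,0,-0.06],[-0.1,0,-0.06],[-0.1,0,-0.06]],"roll":[0,0,0,0,0],"claw":[-0.7,-0.7,-0.7,-0.7,-0.7]}'
for i in 1 2 3 4 5 6; do python3 -m jog '{"xyz":[[0,0,0],[0,0,0],[0,0,0],[0,0,0],[0,0,0]],"roll":[0,0,0,0,0],"claw":[-0.7,-0.7,-0.7,-0.7,-0.7]}' >/dev/null; done
for i in 1 2 3 4 5 6; do python3 -m jog '{"xyz":[[0,0,0],[0,0,0],[0,0,0],[0,0,0],[0,0,0]],"roll":[0,0,0,0,0],"claw":[-0.7,-0.7,-0.7,-0.7,-0.7]}' |grep time; done
python3 -c "
from h import *
S=r.get_image('scene')['color'];T=r.get_image('top')['color']
f=lambda c:cv2.resize(c,(400,400),interpolation=3)
cv2.imwrite('pics/c5.png',np.hstack([f(S[190:330,240:380]),f(T[150:290,220:360])]))
p=[]
for i in range(6):
  g=r.get_image('scene')['color'].astype(int); p.append(g)
print([int((abs(p[i+1]-p[i])[190:330,240:380].max(2)>40).sum()) for i in range(5)])"
```

```text
ee_pos: [0.6126, -0.1318, 0.2204]
wrist_force: [1.2, -0.2, 0.9]
finger_gap: 0.0728
time_s: 15.62
ee_pos: [0.606, -0.231, 0.2794]
orientation: [[0.063, 0.998, -0.001], [0.998, -0.063, 0.001], [0.001, -0.001, -1.0]]
wrist_force: [0.1, 0.0, 0.3]
finger_gap: 0.0723
time_s: 20.0
time_s: 20.62
time_s: 21.25
time_s: 21.88
time_s: 22.5
time_s: 23.12
[0, 0, 0, 0, 0]
```

View pics/c5.png

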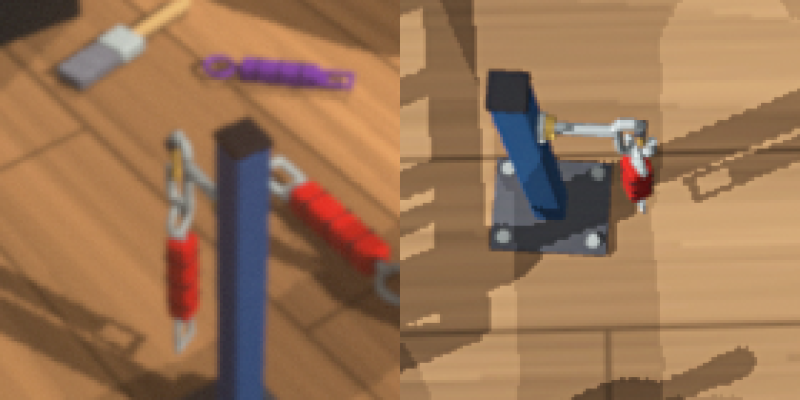

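The opener hangs vertically from the hook, clear of the post, and the gate is shut. I'll wait a little longer, check for remaining motion and whether anything else moved, then hand in.

```bash

for i in 1 2 3 4; do python3 -m jog '{"xyz":[[0,0,0],[0,0,0],[0,0,0],[0,0,0],[0,0,0]],"roll":[0,0,0,0,0],"claw":[-0.7,-0.7,-0.7,-0.7,-0.7]}' |grep force; done
python3 -c "
from h import *
p=[r.get_image('scene')['color'].astype(int)[190:330,240:380] for i in range(12)]
print([int((abs(q-p[0]).max(2)>25).sum()) for q in p])
a=cv2.imread('pics/top0.png').astype(int);b=r.get_image('top')['color'].astype(int)
for n,(u,v) in dict(brown=(224,318),white=(175,258),brush=(465,290),purple=(412,345),bigred=(322,301),tape=(180,209),tub=(437,172),green=(475,213)).items():
  print(n,int((abs(a-b)[v-15:v+15,u-15:u+15].max(2)>60).sum()))
r.hand_in(); print(r.get_state()['time_s'])"
```

```text
wrist_force: [-0.0, 0.4, -0.4]
wrist_force: [0.5, -0.0, -1.2]
wrist_force: [-0.5, -0.8, -0.9]
wrist_force: [-0.2, -0.7, 0.3]
[0, 0, 0, 0, 0, 0, 0, 0, 0, 0, 0, 0]
brown 0
white 0
brush 789
purple 167
bigred 0
tape 0
tub 321
green 342
the job is handed in; nothing more can be done
the job is handed in; nothing more can be done
```

The smaller red opener is back on the snap hook, hanging freely, and the job is handed in.

- **Grasp and gate:** I found the gate by feel at about 3 N. I then pressed it in about 7 mm, with the wrist reading peaking at about 6.4 N, and passed the ring down behind the nose.
- **Release:** A picture taken before letting go showed the nose inside the ring and the gate shut above the wire. I lowered the ring until it rested lightly on the bow, opened the jaws and backed the gripper well clear.
- **Last checks:** The final picture shows the opener hanging upright and clear of the post. Twelve camera frames over about 0.6 s showed no motion, and the wrist force was only noise. The time was about 26 s.
- **Other things on the bench:** Comparing before and after in the top view, the brown and white bottles, the tape and the larger red opener had not changed. The patches around the brush, purple opener, tub and green bottle did differ. The arm and its shadow now stand over that side, which is the likely cause, and I measured no contact force there. I did not confirm this with another picture. The purple opener and brush look undisturbed in the last scene crop.
- **Bench contact:** At the first grasp the wrist read about 12 N upward, probably the fingertips touching the bench as the jaws closed.

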